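Lock the camshaft with the setting blade

TASK

Lock the camshaft for timing: slide the setting blade (the flat steel blade with the window) nose first into the sloping slot under the sprung lever until it sits fully home against the slot's end, without ramming it. Only then press the lever down, without crushing it, until it clicks over and stays down by itself with its tooth through the blade's window. Let go of everything and leave the other things on the bench where they are.

Things in the scene. Friction and masses are not known exactly. Their poses are not given: they have to be found in the camera images.
- setting_blade: Flat steel blade 190 x 44 x 5 mm with a window, lying flat. Dark grip fin on top: 50 long, 14 thick (across y), from 5 to 47 mm above the underside; pinch it from above. Origin on the underside below the fin's centre; x to the nose, z up. Nose at x +140, tail at -50; last 12 mm of nose is 34 wide. Window 15 (x) by 28 (y), centred at x +103. 0.3 kg
- blade_tip (a point): Centre of the nose edge of the setting blade, on its underside (140 mm ahead of the blade's origin, same axes)
- carrier: The fixture, fixed to the bench: grey stand on a dark base plate (190 by 130 mm), canted aluminium slot block on top, cam sprocket at its far end. Origin on the bench under the slot mouth; x horizontal, towards the inside of the slot, z up. In front of the slot mouth its floor goes on 50 mm as an open ledge, with flared guides 9 mm high along the last 30 mm
- slot_mouth (a point): Middle of the slot floor at its mouth, 80 mm above the bench. x points into the slot and rises at 15 degrees, y across it (left, looking in), z square to the floor. Slot 49 wide, 9 high, sides 9 high; front roof bar over x 0 to 10, tops at z 21. The solid stop ends the slot 61 to 89 mm in: it is adjustable, set differently each time and not measured, so it must be felt
- lever (a joint): Sprung lever, set with the stop: 0 rad raised (start), 0.44 down; held past 0.35. It crosses the slot 37 mm before the stop; hinge along x at slot_mouth y +55, z 24. Black paddle (36 along x, 56 along y, 14 thick) 143 mm from the hinge; top centre at y -88, z 36 latched, z about 98 raised. 9 to 12 N to press. Its 10 mm tooth (y 0) fits the window only with the blade home
- wide_plate: Bystander: wider plate with the same fin but no window, 170 by 70 by 5 mm; does not fit the slot. Origin under its fin
- wrench: Bystander: steel wrench lying near the robot; origin at its middle, underside
- screwdriver: Bystander: screwdriver lying near the robot on the right; origin at its middle, underside
- socket: Bystander: large steel socket, 42 mm across, 60 mm tall, standing; origin at its underside
- jar: Bystander: amber glass jar, 70 mm across, 90 mm tall; origin at its underside
- can: Bystander: grey can, 60 mm across, 150 mm tall; origin at its underside
- piston_box: Bystander: cardboard box 90 by 120 by 60 mm behind the fixture; origin at its underside
Mind the look-alikes: they are no part of the job. What is shaped like the setting_blade but purple is not meant.

How it is judged:
By the outcome, as a careful person would: the job done as asked, in the order asked, and still so for the second after the job is handed in, with the robot touching nothing.
It also fails if it takes over 64 s, if anything falls off the work surface, if the arm or the gripper's body presses on something with over 40 N, if the wrist force passes 120 N, or if a joint passes its speed limit or range.

ROBOT

A 6-joint arm with a two-finger parallel gripper is mounted at the origin on the work surface. World frame = base frame: x ahead of the robot, y to its left, z up, the work surface at z = 0. Lengths are in m, angles in rad, forces in N, time in s.
With the tool pointing down it reaches from about 0.275 to 0.75 m from the base axis. Payload 10.2 kg.
Tool frame: the origin (TCP) lies at the very end of the fingers, on their centre line; the grasp point (between the pads) lies behind it (bot.pinch_z is the z of the grasp point in the tool frame, in m); z points along the fingers, x is the direction in which the jaws open and shut, and the axes are right-handed (so a half turn about z gives the same grasp; the last joint's range is limited). The gripper opens to 85 mm and grips with 20 to 120 N. Pads are 22 mm wide; open, the fingers measure 114 mm over their backs; the gripper's body (76 mm by 85 mm) begins 54 mm behind the grasp point. The pads swing forward as they close: fully open they stand 13 mm farther back than shut.
Start: joints at [0.98, 0.313, 1.498, -0, 1.331, -0.223], TCP at [0.189, 0.49, 0.231] pointing down, gripper open.
Joint ranges: [-2.94, 2.94], [-0.97, 2.17], [0.19, 2.56], [-1.23, 4.37], [0.02, 3.11], [-2.88, 2.88]. Speed limits (rad/s): [2.39, 2.39, 3.01, 3.14, 3.14, 3.14].

INTERFACE

Orientations are given as a unit quaternion [x, y, z, w].
In Python, from bench import bot, vision, workorder gives the robot as it stands. The module is installed in compiled form; this text tells all that it offers.
- The arm moves only by the tool play_rows, never from a script. Its argument "motion" is a list of rows, each a list of 4 numbers: the shift along the world's x, y, z in mm, then the turn about the world's z in degrees. In form: [[x, y, z, twist], ...]. A call has 1 to 8 rows; each row shifts and turns the commanded pose from where the row before left it; what a row does not reach is not made up. A row lasts 1/8 s, in which the tool goes at most 62.5 mm and 10.7 degrees, less where a joint would pass 70% of its speed; a pose out of reach is approached as far as the arm can. A call is refused whole if a number of a shift passes 62.5 or a number of a turn 10.7, either way. A call with a gripper value outside its range is refused whole. "claw" is the finger opening in mm, from 0 to 85.4, set as the call begins (left out, the last holds). The fingers move at their own pace and stop on an object; "force" is the grip in N (left out, the last holds). Time passes only in rows, so rows that do not move let the fingers close. It gives the time, the measured TCP pose, the force and the opening at its end, in the units of the state.
- bot.get_state(): the state, without advancing time (a new reading comes with each control period).
- vision.grab_frame(name): name is "scene" or "top" or "wrist"; returns a dict with "pixels" (384x512x3 uint8, red, green, blue), "z_map" (384x512 float32, m along the optical axis (not along the pixel's ray), 0 where there is no reading), "vertical_fov" (degrees; the focal length in pixels is half the picture's height over the tangent of half this angle, whatever the lens; pixels are square), "cx", "cy" (the principal point, pixels), "distortion" ([k1, k2, p1, p2, k3] as OpenCV has them; the pictures are not rectified), "eye" and "rotation" of the camera in the world. Camera axes: x right, y down, z forward; pixel columns grow to the right and rows downward; lengths in m; the calibration is good to about 2 mm. A picture is of the moment at which its call begins.
- workorder.job_done(): hands the job in, once; it reports no verdict.
The state is a dict: "time": time; "qpos": joint angles; "qvel": joint speeds; "joint_torque": joint torques, N m; "ee_pos": TCP position; "ee_rot": TCP orientation; "ft_force": force on the tool from outside, world axes, zero at the start; "wrist_torque": the same for the moment, N m; "finger_gap": opening from 0.0 (shut) to 1.0 (fully open).
Only numpy, scipy, OpenCV 4.12 (cv2) and the standard library are available. Lean on these libraries where they do the work, as an engineer would, in place of code of your own. Each camera call takes 0.05 s, during which the arm holds its last target. There are 200 camera calls.

## Working session

There is one attempt and no reset: what is moved stays moved. The work goes in short steps, Python scripts to look and compute and a tool call to move; the robot and the scene stay as the last step left them, time stands still between calls to the robot, and variables do not carry over. Pictures are saved under pics/ and viewed, on a budget of 10 in all, crops included, one or two more only if the job needs it, and the job is handed in when it is done.

Besides the shell and the picture viewer there is one more tool, called after "Emit:" as name(argument=value, ...), one argument or row to a line, values as JSON. play_rows: Moves the arm, as the interface text tells. Its arguments: {"type":"object","properties":{"motion":{"type":"array","items":{"type":"array","items":{"type":"number"}}},"claw":{"type":"number"},"force":{"type":"number"}},"required":["motion"]}

```bash
mkdir -p pics; cat > h.py <<'E'
import numpy as np, cv2
from bench import bot, vision, workorder
def cam(n):
    f=vision.grab_frame(n); h=f["pixels"].shape[0]
    fl=h/2/np.tan(np.radians(f["vertical_fov"])/2)
    f["K"]=np.array([[fl,0,f["cx"]],[0,fl,f["cy"]],[0,0,1]]); f["D"]=np.array(f["distortion"],float)
    f["R"]=np.array(f["rotation"]).reshape(3,3); f["e"]=np.array(f["eye"]); return f
def save(f,name,crop=None,s=1):
    im=f["pixels"][:,:,::-1]
    if crop: im=im[crop[1]:crop[3],crop[0]:crop[2]]
    cv2.imwrite("pics/"+name,cv2.resize(im,None,fx=s,fy=s,interpolation=cv2.INTER_CUBIC))
def rays(f,uv):
    p=cv2.undistortPoints(np.array(uv,float).reshape(-1,1,2),f["K"],f["D"]).reshape(-1,2)
    return np.c_[p,np.ones(len(p))]@f["R"].T
def onplane(f,uv,z):
    r=rays(f,uv); return f["e"]+r*((z-f["e"][2])/r[:,2])[:,None]
def cloud(f):
    h,w=f["z_map"].shape; v,u=np.mgrid[:h,:w]
    r=rays(f,np.c_[u.ravel(),v.ravel()]); return (f["e"]+r*f["z_map"].reshape(-1,1)).reshape(h,w,3)
def proj(f,P):
    return cv2.projectPoints((np.atleast_2d(P)-f["e"])@f["R"],np.zeros(3),np.zeros(3),f["K"],f["D"])[0].reshape(-1,2)
E
python3 - <<'E'
from h import *
s=bot.get_state(); print(s, bot.pinch_z)
ims=[]
for n in ("top","scene"):
    f=cam(n); print(n,f["e"],f["R"].round(3).tolist(),f["vertical_fov"],f["D"]); save(f,n+"0.png",s=1.5)
E
```

```text
{'time': 0.0, 'qpos': array([ 9.79592781e-01,  3.13463133e-01,  1.49847047e+00,  1.73926451e-05,
        1.33099376e+00, -2.23417052e-01]), 'qvel': array([ 1.52836246e-03,  8.78931699e-05,  4.15761959e-04, -7.18047866e-04,
        1.10497694e-03, -1.00105234e-03]), 'joint_torque': array([ 4.04262273e-04, -4.12271583e+01, -2.59735537e+01, -1.57757595e-04,
        4.34998336e-03, -3.64360812e-05]), 'ee_pos': array([0.18862732, 0.48965779, 0.23071579]), 'ee_rot': array([ 8.24485929e-01,  5.65882061e-01, -6.23339367e-04,  2.38500712e-04]), 'ft_force': array([-1.25753805, -0.05591774,  0.52551657]), 'wrist_torque': array([-0.06115912, -0.01125148, -0.00081428]), 'finger_gap': 1.0024986897794188} -0.0187Traceback (most recent call last):
  File "<stdin>", line 5, in <module>
  File "h.py", line 7, in cam
    f["R"]=np.array(f["rotation"]).reshape(3,3); f["e"]=np.array(f["eye"]); return f
           ~~~~~~~~~~~~~~~~~~~~~~~~~~~~~~~^^^^^
ValueError: cannot reshape array of size 4 into shape (3,3)
```

```bash
sed -i 's/np.array(f\["rotation"\]).reshape(3,3)/Rot.from_quat(f["rotation"]).as_matrix()/; 1a from scipy.spatial.transform import Rotation as Rot' h.py
python3 - <<'E'
from h import *
for n in ("top","scene"):
    f=cam(n); print(n,f["e"],f["R"].round(3).tolist(),f["vertical_fov"],f["D"]); save(f,n+"0.png",s=1.5)
E
```

```text
top [0.43633884 0.02977562 1.11875625] [[-0.006, -0.994, 0.105], [-1.0, 0.005, -0.015], [0.014, -0.105, -0.994]] 56.86070154346241 [0.02937612 0.         0.         0.         0.        ]
scene [ 1.05707227 -0.12053061  0.81174794] [[0.28, 0.773, -0.57], [0.96, -0.23, 0.159], [-0.008, -0.591, -0.806]] 56.20512824905578 [0.00366821 0.         0.         0.         0.        ]
```

View pics/top0.png

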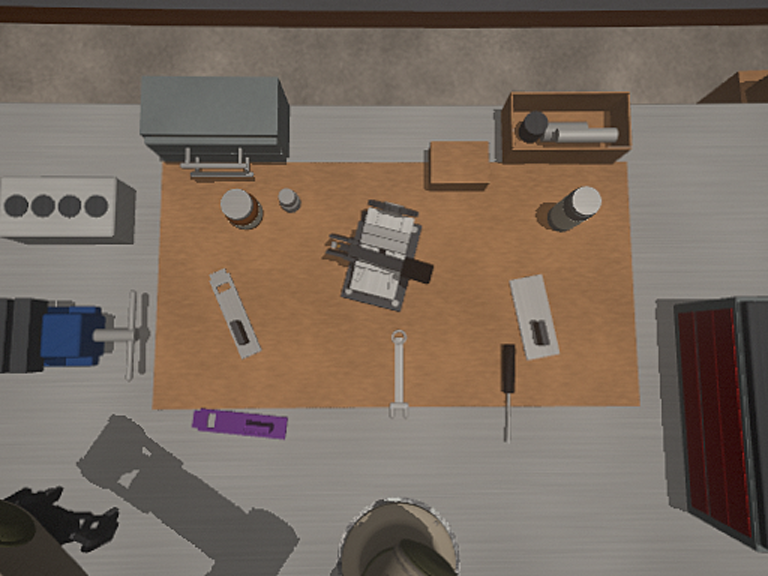

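View pics/scene0.png

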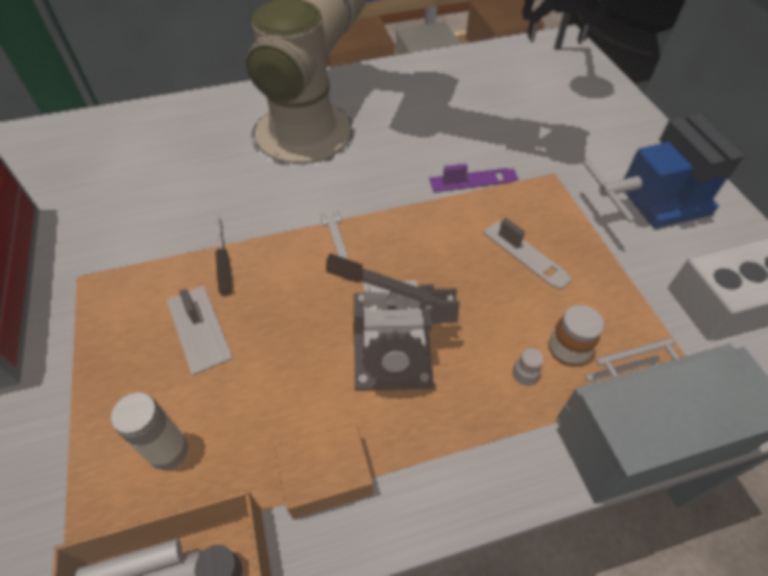

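The top view (768 px) has three look-alikes. The grey blade with a window is at (235,313), the purple one at (240,424) and the wide windowless plate at (534,317). The grey one with the window fits the description, nose at the upper left (217,272). The fixture is at (385,255) with its mouth towards the robot and its paddle at (418,270). Next I'll measure and confirm in a crop.

```bash
python3 - <<'E'
from h import *
f=cam("top"); P=cloud(f); px=f["pixels"]; hsv=cv2.cvtColor(px,cv2.COLOR_RGB2HSV)
a=cv2.resize(px[165:250,125:190],None,fx=6,fy=6,interpolation=cv2.INTER_CUBIC); b=cv2.resize(px[125:215,205:300],None,fx=4.6,fy=4.6,interpolation=cv2.INTER_CUBIC)
H=max(a.shape[0],b.shape[0]); g=lambda i:cv2.copyMakeBorder(i,0,H-i.shape[0],0,0,cv2.BORDER_CONSTANT)
o=np.hstack([g(a),g(b)])[:, :800]; print(o.shape); cv2.imwrite("pics/crop1.png",o[:,:,::-1])
# blade: low saturation in roi
m=np.zeros(px.shape[:2],np.uint8); m[170:245,130:180]=(hsv[170:245,130:180,1]<90)&(px[170:245,130:180].max(2)>90)
c=max(cv2.findContours(m,0,2)[0],key=cv2.contourArea)
W=onplane(f,c.reshape(-1,2),0.005)[:,:2]
r=cv2.minAreaRect((W*1000).astype(np.float32)); print("blade rect",r,(cv2.boxPoints(r)).round(1).tolist())
# fin: dark
d=np.zeros_like(m); d[205:235,145:175]=px[205:235,145:175].max(2)<75
dc=max(cv2.findContours(d,0,2)[0],key=cv2.contourArea)
print("fin px area",cv2.contourArea(dc)); Q=P[d>0]; t=Q[Q[:,2]>.035]; print("fin top",len(t),t.mean(0),t.min(0),t.max(0))
W=onplane(f,dc.reshape(-1,2),0.047)[:,:2]; print(cv2.minAreaRect((W*1000).astype(np.float32)))
# base plate
roi=np.zeros(m.shape,bool); roi[125:215,205:300]=1
bp=roi&(px.max(2)<110)&(P[...,2]>.003)&(P[...,2]<.03); z=P[bp]; print("base z",np.percentile(z[:,2],[5,50,95]))
r=cv2.minAreaRect((z[:,:2]*1000).astype(np.float32)); print("base",r,cv2.boxPoints(r).round(1).tolist())
# slot block
for lo,hi in((.055,.08),(.08,.1),(.1,.125),(.125,.15),(.15,.2)):
    k=roi&(P[...,2]>lo)&(P[...,2]<hi); z=P[k]; print(lo,len(z),z.mean(0).round(3),z.min(0).round(3),z.max(0).round(3))
E
```

```text
(510, 800, 3)
blade rect ((498.4284973144531, 338.71893310546875), (192.24685668945312, 46.057586669921875), 23.697975158691406) [[401.20001220703125, 321.20001220703125], [419.70001220703125, 279.0], [595.7000122070312, 356.29998779296875], [577.2000122070312, 398.3999938964844]]
fin px area 45.5
fin top 46 [0.45738552 0.30048868 0.11462965] [0.43343362 0.02977562 0.03521548] [0.47823211 0.3318777  1.11875625]
((455.6976013183594, 314.65118408203125), (49.36631393432617, 19.634418487548828), 22.814985275268555)
base z [0.00737245 0.01202629 0.01660188]
base ((646.8973388671875, 27.21599578857422), (227.8384552001953, 276.71343994140625), 77.95040130615234) [[487.79998779296875, -55.29999923706055], [758.4000244140625, -113.0999984741211], [806.0, 109.69999694824219], [535.4000244140625, 167.5]]
0.055 424 [0.552 0.048 0.073] [ 0.52  -0.001  0.063] [0.618 0.126 0.08 ]
0.08 216 [0.594 0.046 0.091] [ 0.539 -0.025  0.08 ] [0.695 0.136 0.1  ]
0.1 1155 [0.639 0.039 0.113] [ 0.563 -0.039  0.1  ] [0.71  0.138 0.125]
0.125 293 [0.632 0.04  0.138] [ 0.575 -0.035  0.125] [0.705 0.096 0.15 ]
0.15 402 [ 0.574 -0.017  0.173] [ 0.539 -0.059  0.15 ] [0.693 0.031 0.198]
```

View pics/crop1.png

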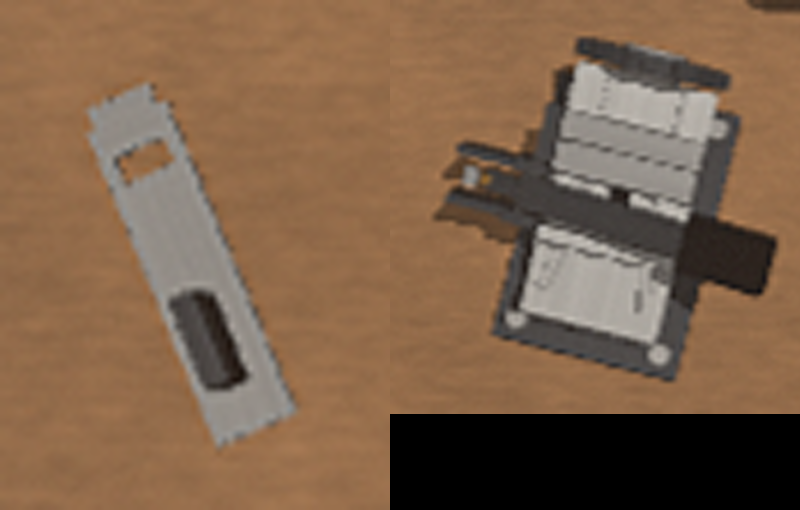

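The crop confirms it: a grey blade with a window near the nose (140,160) and a dark fin at (208,340). I'll move above it and measure the fixture at the same time.

Emit:
play_rows(
  motion=[
    [45,-28.5,-13,7.5],
    [45,-28.5,-13,7.5],
    [45,-28.5,-13,7.5],
    [45,-28.5,-13,7.5],
    [45,-28.5,-13,7.5],
    [43,-28,-13,7.3],
    [0,0,0,0],
    [0,0,0,0],
  ],
  claw=60,
  force=40,
)

```text
time: 1.2
ee_pos: [0.4564, 0.3196, 0.1532]
ee_rot: [0.547, 0.837, -0.0, -0.0]
ft_force: [-0.3, 0.1, 0.4]
finger_gap: 0.7
```

```bash
python3 - <<'E'
from h import *
f=cam("top"); P=cloud(f); px=f["pixels"]
cr=lambda x,y:((x-390)/4.6+205,y/4.6+125)
B=onplane(f,[cr(497,332),cr(675,379),cr(739,116)],0.012); print("base FL FR BR",B.round(4).tolist())
for a,b in((1,0),(2,1)):
    d=B[a]-B[b]; print(np.linalg.norm(d[:2]),np.degrees(np.arctan2(d[1],d[0])))
L=onplane(f,[cr(522,308),cr(655,343)],0.067); d=L[1]-L[0]; print("ledge front L,R",L.round(4).tolist(),np.linalg.norm(d),np.degrees(np.arctan2(d[1],d[0])))
k=np.zeros(px.shape[:2],bool); u0,v0=map(int,cr(535,250)); u1,v1=map(int,cr(640,320)); k[v0:v1,u0:u1]=1
z=P[k&(P[...,2]>.06)&(P[...,2]<.09)]; A=np.c_[z[:,:2],np.ones(len(z))]; c=np.linalg.lstsq(A,z[:,2],rcond=None)[0]
print("ledge grad",np.degrees(np.arctan(np.hypot(c[0],c[1]))),np.degrees(np.arctan2(c[1],c[0])),len(z), np.std(A@c-z[:,2]))
w=cam("wrist"); save(w,"w1.png",s=1.2); s=bot.get_state(); print(s["ee_pos"],s["ee_rot"],s["ft_force"])
E
```

```text
base FL FR BR [[0.5306, 0.1126, 0.012], [0.498, -0.0082, 0.012], [0.6794, -0.0539, 0.012]]
0.12510535362265732 -105.12924704842601
0.1871570290608601 -14.15389571665735
ledge front L,R [[0.5414, 0.0924, 0.067], [0.5182, 0.0064, 0.067]] 0.08899655403260077 -105.0943005193953
ledge grad 16.53013596522475 -9.847999559961504 312 0.0029002698375269237
[0.4560774  0.32011908 0.15365612] [5.46331143e-01 8.37569246e-01 1.90557535e-04 7.04661267e-05] [-0.26359864  1.15646579 -1.1371973 ]
```

View pics/w1.png

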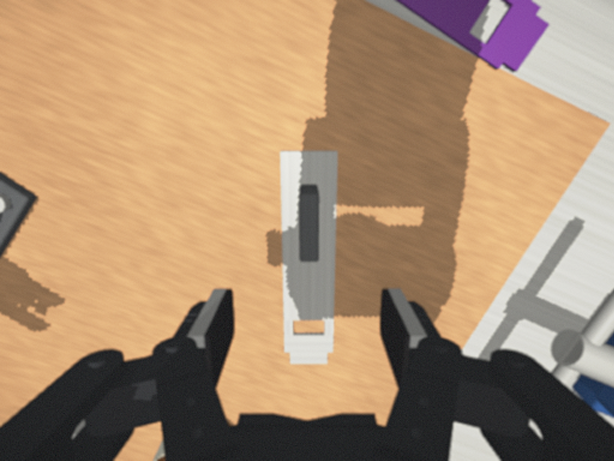

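The blade is aligned with the jaws and centred, with the fin at (309,222). I'll check its position numerically in this view.

```bash
python3 - <<'E'
from h import *
w=cam("wrist"); px=w["pixels"]
print("fin top", onplane(w,[(309/1.2,(187+262)/2.4)],0.047), "ends",onplane(w,[(309/1.2,190/1.2),(309/1.2,260/1.2)],0.047).round(4).tolist())
T=onplane(w,[(309/1.2,152/1.2),(309/1.2,363/1.2)],0.005); print("tail,nose",T.round(4).tolist()); d=T[1]-T[0]; L=np.linalg.norm(d); print(L,np.degrees(np.arctan2(d[1],d[0])), T[0]+d*50/190)
R=Rot.from_quat(bot.get_state()["ee_rot"]).as_matrix(); print("toolx",np.degrees(np.arctan2(R[1,0],R[0,0])))
E
```

```text
fin top [[0.45052582 0.32151489 0.047     ]] ends [[0.4285, 0.3118, 0.047], [0.4745, 0.3321, 0.047]]
tail,nose [[0.4088, 0.3034, 0.005], [0.5806, 0.3793, 0.005]]
0.1878339527898896 23.848406657042833 [0.45399459 0.32334362 0.005     ]
toolx 113.78638960643113
```

Emit:
play_rows(
  motion=[
    [-1,1,-40,0],
    [0,0,-40,0],
    [0,0,-36,0],
    [0,0,-17,0],
    [0,0,-8,0],
    [0,0,0,0],
    [0,0,0,0],
  ],
)

```text
time: 2.22
ee_pos: [0.4564, 0.3207, 0.0134]
ee_rot: [0.547, 0.837, 0.001, 0.001]
ft_force: [0.2, -0.3, 0.4]
finger_gap: 0.702
```

Emit:
play_rows(
  motion=[
    [0,0,0,0],
    [0,0,0,0],
    [0,0,0,0],
    [0,0,0,0],
    [0,0,0,0],
    [0,0,0,0],
  ],
  claw=5,
  force=40,
)

```text
time: 2.98
ee_pos: [0.456, 0.3204, 0.0126]
ee_rot: [0.547, 0.837, 0.0, 0.0]
ft_force: [-0.8, -0.8, 4.9]
finger_gap: 0.161
```

Emit:
play_rows(
  motion=[
    [0,0,10,0],
    [0,0,30,0],
    [0,0,40,0],
    [0,0,20,0],
    [-8,-40,0,-6.4],
    [-8,-40,0,-6.4],
    [-8,-40,0,-6.4],
    [-8,-40,0,-6.4],
  ],
)

```text
time: 3.98
ee_pos: [0.4231, 0.1592, 0.1124]
ee_rot: [0.72, 0.694, -0.0, -0.0]
ft_force: [0.8, -1.0, -3.0]
finger_gap: 0.162
```

Emit:
play_rows(
  motion=[
    [-8,-40,0,-6.4],
    [-8,-39,0,-6.4],
    [0,0,0,0],
    [0,0,0,0],
  ],
)

```text
time: 4.47
ee_pos: [0.4078, 0.0817, 0.1124]
ee_rot: [0.791, 0.611, 0.0, -0.0]
ft_force: [0.1, 0.4, -2.4]
finger_gap: 0.159
```

```bash
python3 - <<'E'
from h import *
s=bot.get_state(); print(s["ee_pos"],s["ft_force"])
t=cam("top");c=cam("scene")
a=cv2.resize(t["pixels"][130:260,195:295],None,fx=4,fy=4,interpolation=cv2.INTER_CUBIC)
b=cv2.resize(c["pixels"][120:250,200:300],None,fx=4,fy=4,interpolation=cv2.INTER_CUBIC)
cv2.imwrite("pics/st1.png",np.hstack([a,b])[:,:,::-1])
E
```

```text
[0.40779761 0.08165814 0.11244192] [ 0.12848562  0.39226208 -2.38843468]
```

View pics/st1.png

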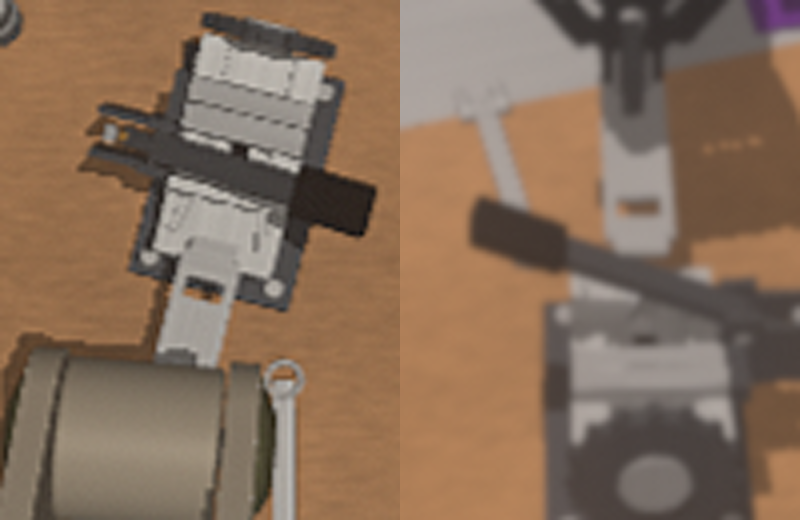

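The left panel shows the nose at (213,243) over the ledge, between the flared guides at about (178,210) and (260,237). I'll check the lateral offset and yaw.

```bash
python3 - <<'E'
from h import *
f=cam("top"); u=lambda x,y:(195+x/4,130+y/4)
print("nose",onplane(f,[u(192,238),u(236,247)],0.105).round(4).tolist())
print("blade window-end edges L/R",onplane(f,[u(176,273),u(238,286)],0.105).round(4).tolist(),"rear", onplane(f,[u(158,352),u(218,365)],0.105).round(4).tolist())
print("ledge front",onplane(f,[u(155,249),u(275,280)],0.067).round(4).tolist())
print("plate right edge",onplane(f,[u(345,80),u(290,310)],0.012).round(4).tolist())
print("block back edge z~.12",onplane(f,[u(203,38),u(328,62)],0.115).round(4).tolist())
M=np.array([.5765,.0371,.08]); y=np.radians(-14.7); X=np.array([np.cos(y)*np.cos(.2618),np.sin(y)*np.cos(.2618),np.sin(.2618)]); Y=np.array([-np.sin(y),np.cos(y),0]); Z=np.cross(X,Y)
for n,p in dict(mouthL=M+24.5e-3*Y+9e-3*Z,mouthR=M-24.5e-3*Y+9e-3*Z,roofL=M+24.5e-3*Y+21e-3*Z,roofR=M-24.5e-3*Y+21e-3*Z,pad=M+.04*X-.088*Y+.098*Z).items():
    q=proj(f,p)[0]; print(n,((q[0]-195)*4).round(),((q[1]-130)*4).round())
E
```

```text
nose [[0.5446, 0.0634, 0.105], [0.5379, 0.0319, 0.105]]
blade window-end edges L/R [[0.5194, 0.0749, 0.105], [0.5099, 0.0305, 0.105]] rear [[0.4631, 0.0877, 0.105], [0.4536, 0.045, 0.105]]
ledge front [[0.5405, 0.0922, 0.067], [0.5169, 0.0031, 0.067]]
plate right edge [[0.6801, -0.0552, 0.012], [0.4976, -0.0099, 0.012]]
block back edge z~.12 [[0.6886, 0.0549, 0.115], [0.6707, -0.0352, 0.115]]
mouthL 195.0 192.0
mouthR 260.0 208.0
roofL 194.0 194.0
roofR 259.0 210.0
pad 361.0 191.0
```

Emit:
play_rows(
  motion=[
    [0,-2,-10,0],
    [0,0,-10,0],
    [0,0,-6,0],
    [0,0,-4,0],
    [0,0,-4,0],
    [0,0,-4,0],
    [0,0,0,0],
  ],
  force=25,
)

```text
time: 5.5
ee_pos: [0.4073, 0.0796, 0.0741]
ee_rot: [0.792, 0.611, -0.0, -0.0]
ft_force: [-3.4, 1.5, 0.3]
finger_gap: 0.159
```

Emit:
play_rows(
  motion=[
    [0,0,-4,0],
    [0,0,-4,0],
    [0,0,-4,0],
    [0,0,-4,0],
    [0,0,-4,0],
    [-1,0,-4,0],
    [-1,0,-2,0],
    [0,0,0,0],
  ],
)

```text
time: 6.5
ee_pos: [0.4066, 0.0792, 0.0486]
ee_rot: [0.792, 0.611, 0.001, 0.001]
ft_force: [1.6, -0.6, 1.5]
finger_gap: 0.149
```

```bash
python3 - <<'E'
from h import *
s=bot.get_state(); print(s["ee_pos"],s["ft_force"],s["wrist_torque"])
t=cam("top");c=cam("scene")
a=cv2.resize(t["pixels"][130:230,195:295],None,fx=4,fy=4,interpolation=cv2.INTER_CUBIC)
b=cv2.resize(c["pixels"][110:210,200:300],None,fx=4,fy=4,interpolation=cv2.INTER_CUBIC)
cv2.imwrite("pics/st2.png",np.hstack([a,b])[:,:,::-1])
E
```

```text
[0.40657744 0.07923337 0.04857736] [ 1.59457185 -0.58961548  1.50295638] [-0.06872125 -0.64969505  0.09115354]
```

View pics/st2.png

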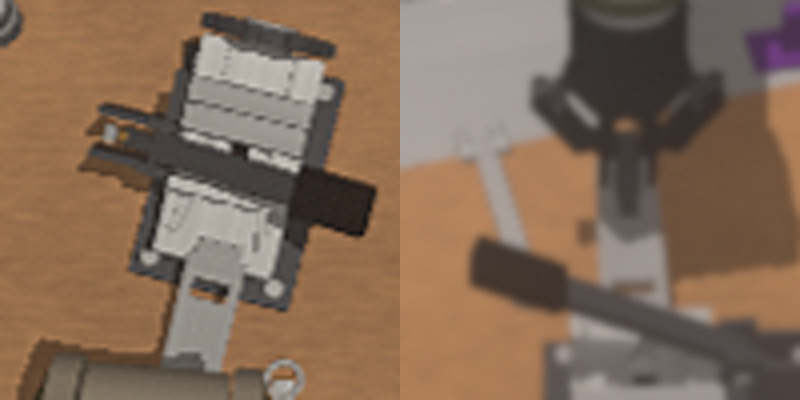

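The nose now rests on the ledge at (217,243), centred between the guides, and the blade has tilted. Advancing up the slope.

Emit:
play_rows(
  motion=[
    [3.7,-1,1,0],
    [3.7,-1,1,0],
    [3.8,-1,1.1,0],
    [3.7,-1,1,0],
    [3.8,-0.9,1.1,0],
    [3.7,-1,1,0],
    [3.8,-1,1,0],
    [3.7,-0.9,1.1,0],
  ],
)

```text
time: 7.6
ee_pos: [0.4359, 0.0715, 0.0566]
ee_rot: [0.792, 0.611, -0.0, 0.0]
ft_force: [-1.5, 0.5, -0.3]
finger_gap: 0.157
```

Emit:
play_rows(
  motion=[
    [3.7,-1,1,0],
    [3.7,-1,1,0],
    [3.8,-1,1.1,0],
    [3.7,-1,1,0],
    [0,0,0,0],
  ],
)

```text
time: 8.22
ee_pos: [0.4503, 0.0681, 0.0606]
ee_rot: [0.791, 0.611, -0.0, -0.001]
ft_force: [-2.9, 4.8, -0.6]
finger_gap: 0.16
```

```bash
python3 - <<'E'
from h import *
for i in range(3):
    s=bot.get_state(); print(s["ee_pos"],s["ft_force"],s["wrist_torque"]); t=cam("top")
c=cam("scene")
a=cv2.resize(t["pixels"][130:230,195:295],None,fx=4,fy=4,interpolation=cv2.INTER_CUBIC)
b=cv2.resize(c["pixels"][130:230,200:300],None,fx=4,fy=4,interpolation=cv2.INTER_CUBIC)
cv2.imwrite("pics/st3.png",np.hstack([a,b])[:,:,::-1])
E
```

```text
[0.45032639 0.06805513 0.0606071 ] [-2.94740976  4.79993688 -0.61980153] [0.64012377 0.23334366 0.40792014]
[0.45034954 0.06805891 0.06061209] [-3.12660387  5.67836332 -1.07346124] [0.62436265 0.32565279 0.43612762]
[0.45035536 0.0680668  0.06064999] [-3.05654349  5.26540182 -0.58408659] [0.61830197 0.27314155 0.43005604]
```

View pics/st3.png

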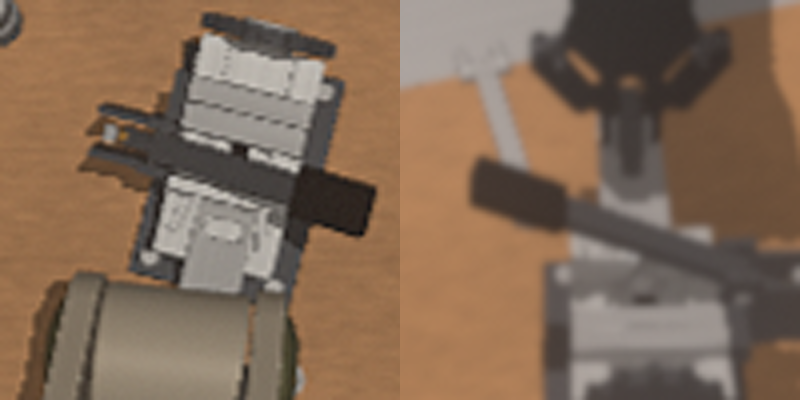

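The nose is at the mouth with the window at (223,228), and there is a light touch on the right guide (+5 N in y). I'll nudge left and yaw slightly, then continue.

Emit:
play_rows(
  motion=[
    [0.2,0.8,0,0.5],
    [0,0,0,0],
    [1.9,-0.5,0.5,0],
    [1.9,-0.5,0.5,0],
    [1.9,-0.5,0.5,0],
    [1.9,-0.5,0.5,0],
    [0,0,0,0],
  ],
)

```text
time: 9.3
ee_pos: [0.4588, 0.0663, 0.0628]
ee_rot: [0.789, 0.614, 0.0, 0.0]
ft_force: [0.3, -0.7, -1.7]
finger_gap: 0.157
```

Emit:
play_rows(
  motion=[
    [2.8,-0.7,0.8,0],
    [2.8,-0.7,0.8,0],
    [2.8,-0.7,0.8,0],
    [2.8,-0.7,0.8,0],
    [2.8,-0.7,0.8,0],
    [2.8,-0.7,0.8,0],
    [2.8,-0.7,0.8,0],
    [0,0,0,0],
  ],
)

```text
time: 10.3
ee_pos: [0.4784, 0.0614, 0.0684]
ee_rot: [0.789, 0.614, 0.0, 0.0]
ft_force: [0.7, 0.6, -0.8]
finger_gap: 0.155
```

Emit:
play_rows(
  motion=[
    [1.9,-0.5,0.5,0],
    [1.9,-0.5,0.5,0],
    [1.9,-0.5,0.5,0],
    [1.9,-0.5,0.5,0],
    [1.9,-0.5,0.5,0],
    [0,0,0,0],
  ],
)

```text
time: 11.05
ee_pos: [0.4879, 0.0589, 0.0709]
ee_rot: [0.789, 0.614, 0.0, 0.0]
ft_force: [-0.5, -0.6, -0.7]
finger_gap: 0.154
```

Emit:
play_rows(
  motion=[
    [0.9,-0.2,0.25,0],
    [0.9,-0.2,0.25,0],
    [0.9,-0.2,0.25,0],
    [0.9,-0.2,0.25,0],
    [0.9,-0.2,0.25,0],
    [0,0,0,0],
  ],
)

```text
time: 11.8
ee_pos: [0.4922, 0.0579, 0.0721]
ee_rot: [0.789, 0.614, 0.0, 0.0]
ft_force: [-0.5, 0.5, -1.3]
finger_gap: 0.159
```

Emit:
play_rows(
  motion=[
    [0.9,-0.2,0.25,0],
    [0.9,-0.2,0.25,0],
    [0.9,-0.2,0.25,0],
    [0.9,-0.2,0.25,0],
    [0,0,0,0],
  ],
)

```text
time: 12.42
ee_pos: [0.4957, 0.0571, 0.0731]
ee_rot: [0.789, 0.614, 0.0, 0.0]
ft_force: [-0.7, 0.9, -1.3]
finger_gap: 0.159
```

Emit:
play_rows(
  motion=[
    [0.9,-0.25,0.25,0],
    [0.9,-0.25,0.25,0],
    [0.9,-0.25,0.25,0],
    [0,0,0,0],
  ],
)

```text
time: 12.92
ee_pos: [0.4978, 0.0566, 0.0736]
ee_rot: [0.789, 0.614, -0.0, -0.0]
ft_force: [-5.6, 0.9, -0.4]
finger_gap: 0.155
```

Emit:
play_rows(
  motion=[
    [0.9,-0.25,0.25,0],
    [0.9,-0.25,0.25,0],
    [0.9,-0.25,0.25,0],
    [0,0,0,0],
  ],
)

```text
time: 13.42
ee_pos: [0.4979, 0.0566, 0.0734]
ee_rot: [0.789, 0.615, -0.003, -0.003]
ft_force: [-15.6, 4.1, 1.3]
finger_gap: 0.16
```

Emit:
play_rows(
  motion=[
    [0.9,-0.25,0.25,0],
    [0.9,-0.25,0.25,0],
    [0.9,-0.25,0.25,0],
    [0,0,0,0],
  ],
)

```text
time: 13.92
ee_pos: [0.498, 0.0566, 0.0731]
ee_rot: [0.789, 0.615, -0.005, -0.006]
ft_force: [-25.9, 6.5, 1.2]
finger_gap: 0.157
```

The blade has met a firm stop and the force rises with no travel. I'll relax the push and check where it stopped against the lever, which should sit 37 mm before the stop and over the window.

Emit:
play_rows(
  motion=[
    [-2.7,0.7,-0.7,0],
    [-2.7,0.7,-0.6,0],
    [0,0,0,0],
    [0,0,0,0],
  ],
)

```text
time: 14.42
ee_pos: [0.4978, 0.0565, 0.0737]
ee_rot: [0.789, 0.614, -0.001, -0.001]
ft_force: [-5.1, 2.6, -3.1]
finger_gap: 0.162
```

```bash
python3 - <<'E'
from h import *
s=bot.get_state(); print(s["ee_pos"],s["ft_force"],s["wrist_torque"])
t=cam("top");c=cam("scene"); P=cloud(t)
a=cv2.resize(t["pixels"][130:230,195:295],None,fx=4,fy=4,interpolation=cv2.INTER_CUBIC)
b=cv2.resize(c["pixels"][150:250,200:300],None,fx=4,fy=4,interpolation=cv2.INTER_CUBIC)
cv2.imwrite("pics/st4.png",np.hstack([a,b])[:,:,::-1])
M=np.array([.5765,.0371,.08]); y=np.radians(-14.4); X=np.array([np.cos(y)*np.cos(.2618),np.sin(y)*np.cos(.2618),np.sin(.2618)]); Y=np.array([-np.sin(y),np.cos(y),0]); Z=np.cross(X,Y)
B=np.stack([X,Y,Z])
q=(P[130:230,195:295].reshape(-1,3)-M)@B.T*1000
px=t["pixels"][130:230,195:295].reshape(-1,3).max(1)
for lo,hi in((-112,-65),(-60,-30),(-20,20)):
    k=(q[:,1]>lo)&(q[:,1]<hi)&(q[:,2]>40)&(q[:,2]<120)&(px<85)
    print(lo,hi,k.sum(),np.percentile(q[k],[3,50,97],axis=0).round(1).tolist())
E
```

```text
[0.49776262 0.05649537 0.0737316 ] [-5.14086423  2.58502406 -3.11929617] [0.36524233 0.91926918 0.02779532]
-112 -65 155 [[12.0, -94.8, 95.2], [28.7, -80.5, 102.4], [45.3, -66.0, 108.0]]
-60 -30 107 [[12.1, -58.9, 77.4], [30.4, -47.2, 86.8], [45.8, -30.9, 95.3]]
-20 20 125 [[18.3, -18.3, 41.6], [30.0, 0.4, 61.7], [126.3, 18.4, 72.6]]
```

View pics/st4.png

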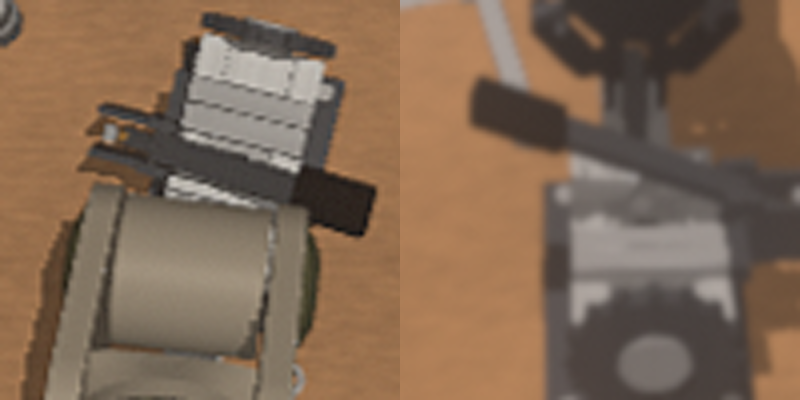

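The lever centre is at slot x≈29, so the stop should be near 66. The nose from the TCP pose comes out at ≈65, so the blade is home. Releasing and lifting off.

Emit:
play_rows(
  motion=[
    [0,0,0,0],
    [0,0,0,0],
    [0,0,0,0],
    [0,0,0,0],
  ],
  claw=45,
)

```text
time: 15.02
ee_pos: [0.4985, 0.0563, 0.0742]
ee_rot: [0.789, 0.614, 0.0, 0.0]
ft_force: [0.4, 0.3, -0.4]
finger_gap: 0.526
```

Emit:
play_rows(
  motion=[
    [0,0,10,0],
    [0,0,25,0],
    [0,0,40,0],
    [0,0,40,0],
    [-20,0,20,0],
    [-30,0,0,0],
    [0,0,0,0],
    [0,0,0,0],
  ],
)

```text
time: 16.02
ee_pos: [0.4488, 0.0563, 0.2095]
ee_rot: [0.789, 0.614, 0.0, 0.0]
ft_force: [0.0, 0.2, 0.7]
finger_gap: 0.527
```

```bash
python3 - <<'E'
from h import *
s=bot.get_state(); print(s["ee_pos"],s["ft_force"],s["finger_gap"])
t=cam("top");w=cam("wrist")
a=cv2.resize(t["pixels"][130:230,195:295],None,fx=3.84,fy=3.84,interpolation=cv2.INTER_CUBIC)
b=cv2.resize(w["pixels"][:,:],(400,300)); b=cv2.copyMakeBorder(b,0,84,0,0,cv2.BORDER_CONSTANT)
cv2.imwrite("pics/st5.png",np.hstack([a,b])[:,:,::-1])
E
```

```text
[0.44881914 0.056266   0.20947153] [3.50765941e-04 1.74509972e-01 7.08624790e-01] 0.5265272884253781
```

View pics/st5.png

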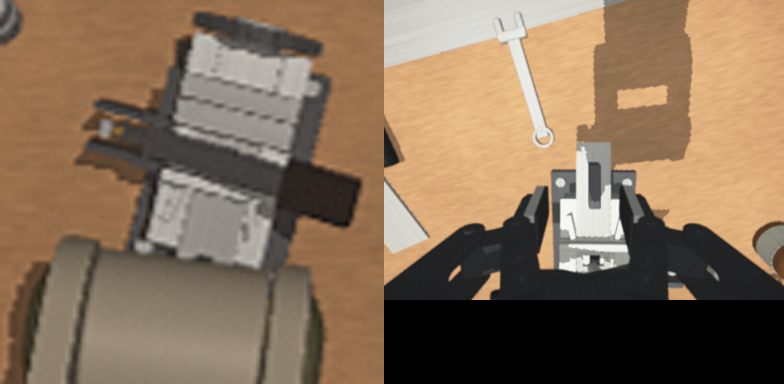

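The blade stays straight in the slot, its tail edge at (594,142) and fin at (594,185) in the right panel. Now I'll check numerically that it didn't slide back, and get the paddle target.

```bash
python3 - <<'E'
from h import *
M=np.array([.5765,.0371,.08]); y=np.radians(-14.3); X=np.array([np.cos(y)*np.cos(.2618),np.sin(y)*np.cos(.2618),np.sin(.2618)]); Y=np.array([-np.sin(y),np.cos(y),0]); Z=np.cross(X,Y); B=np.stack([X,Y,Z])
w=cam("wrist"); px=w["pixels"]
def onslot(f,uv,z):
    r=rays(f,uv); t=((M+Z*z-f["e"])@Z)/(r@Z); return ((f["e"]+r*t[:,None]-M)@B.T*1000).round(1)
k=.78125; print("tail L,R",onslot(w,[((578-384)/k,143/k),((611-384)/k,142/k)],.005).tolist()," fin top tail/nose end",onslot(w,[((594-384)/k,163/k),((595-384)/k,207/k)],.047).tolist())
# refine with gradient along column: tail edge
col=px[150:230,262:276].astype(int).mean((1,2)); sat=(px[150:230,262:276].max(2).astype(int)-px[150:230,262:276].min(2)).mean(1)
i=np.argmax(-np.diff(sat)); print("tail row",150+i,onslot(w,[(268.8,150+i+.5)],.005).tolist())
t=cam("top"); hs=t["pixels"]
m=np.zeros(hs.shape[:2],np.uint8); m[165:195,262:295]=(hs[165:195,262:295].max(2)<50)
c=max(cv2.findContours(m,0,2)[0],key=cv2.contourArea); W=onplane(t,c.reshape(-1,2),.18)*1000
r=cv2.minAreaRect(W[:,:2].astype(np.float32)); print("paddle z=.18",r)
P=cloud(t); q=P[m>0]; print("paddle cloud med",np.median(q,0))
L=29
for th in (0,.1,.2,.3,.36,.44):
    # latched .44 -> y-88 z36 ; rotate about hinge y55 z24
    a=.44-th; v=np.array([-143,12.]); ry=v[0]*np.cos(a)+v[1]*np.sin(a); rz=-v[0]*np.sin(a)+v[1]*np.cos(a)
    p=M*1000+X*L+Y*(55+ry)+Z*(24+rz); print(th,(55+ry).round(1),(24+rz).round(1),p.round(1))
E
```

```text
tail L,R [[-127.2, -18.4, 5.0], [-128.6, 23.5, 5.0]]  fin top tail/nose end [[-105.2, 0.2, 47.0], [-56.4, 1.4, 47.0]]
tail row 181 [[-128.8, 1.9, 5.0]]
paddle z=.18 ((560.8240966796875, -30.94175910949707), (52.389366149902344, 38.92201614379883), 73.7006607055664)
paddle cloud med [ 0.56049573 -0.02981868  0.1815666 ]
0 -69.3 95.8 [562.5 -30.8 180. ]
0.1 -75.8 83.0 [564.1 -38.  167.7]
0.2 -81.0 69.6 [566.2 -43.9 154.8]
0.3 -84.9 55.8 [568.7 -48.5 141.4]
0.36 -86.6 47.4 [570.4 -50.7 133.3]
0.44 -88.0 36.0 [572.9 -52.8 122.3]
```

The tail and fin put the nose at ≈60–63, while the lever geometry gives ≈66. The spread is close to the calibration error, so I'll feel it: nudge the fin's tail end gently with closed fingers to confirm it's home before pressing.

Emit:
play_rows(
  motion=[
    [-3,14,0,0],
    [0,0,0,0],
    [0,0,-40,0],
    [0,0,-40,0],
    [0,0,-30,0],
    [0,0,-19,0],
    [0,0,0,0],
  ],
  claw=0,
)

```text
time: 17.1
ee_pos: [0.4447, 0.0705, 0.0792]
ee_rot: [0.789, 0.615, -0.001, -0.001]
ft_force: [-0.9, -0.6, 0.7]
finger_gap: -0.003
```

Emit:
play_rows(
  motion=[
    [2,-0.5,0,0],
    [2,-0.5,0,0],
    [2,-0.5,0,0],
    [0,0,0,0],
  ],
)

```text
time: 17.6
ee_pos: [0.4515, 0.0688, 0.0802]
ee_rot: [0.789, 0.614, 0.0, 0.0]
ft_force: [-0.2, -0.8, -0.3]
finger_gap: -0.002
```

Emit:
play_rows(
  motion=[
    [1,-0.25,0,0],
    [1,-0.25,0,0],
    [1,-0.25,0,0],
    [0,0,0,0],
  ],
)

```text
time: 18.1
ee_pos: [0.4543, 0.0681, 0.08]
ee_rot: [0.789, 0.614, -0.0, -0.0]
ft_force: [0.4, 0.4, 1.0]
finger_gap: -0.001
```

Emit:
play_rows(
  motion=[
    [1,-0.25,0,0],
    [1,-0.25,0,0],
    [1,-0.25,0,0],
    [0,0,0,0],
  ],
)

```text
time: 18.6
ee_pos: [0.4574, 0.0673, 0.08]
ee_rot: [0.789, 0.614, 0.0, 0.0]
ft_force: [-0.6, 0.2, 0.5]
finger_gap: -0.001
```

Emit:
play_rows(
  motion=[
    [1,-0.25,0,0],
    [1,-0.25,0,0],
    [0,0,0,0],
  ],
)

```text
time: 18.98
ee_pos: [0.4586, 0.067, 0.0798]
ee_rot: [0.789, 0.615, -0.001, -0.001]
ft_force: [-5.4, 0.3, 2.9]
finger_gap: -0.002
```

Emit:
play_rows(
  motion=[
    [1,-0.25,0,0],
    [1,-0.25,0,0],
    [0,0,0,0],
  ],
)

```text
time: 19.35
ee_pos: [0.4591, 0.0669, 0.0796]
ee_rot: [0.789, 0.615, -0.002, -0.002]
ft_force: [-12.6, 2.7, 7.0]
finger_gap: 0.0
```

The contact was stiff at once with no travel, so the blade is home. Backing off and going above the paddle.

Emit:
play_rows(
  motion=[
    [-8,2,0,0],
    [-7,2,0,0],
    [0,0,40,0],
    [0,0,60,0],
    [0,0,55,0],
    [0,0,0,0],
  ],
)

```text
time: 20.1
ee_pos: [0.4478, 0.0703, 0.2386]
ee_rot: [0.789, 0.615, 0.003, 0.003]
ft_force: [-0.3, -0.4, -0.4]
finger_gap: -0.001
```

Emit:
play_rows(
  motion=[
    [30,-26,0,0],
    [30,-26,0,0],
    [30,-26,0,0],
    [28,-24,0,0],
    [0,0,-15,0],
    [0,0,-15,0],
    [0,0,0,0],
    [0,0,0,0],
  ],
)

```text
time: 21.1
ee_pos: [0.5641, -0.0312, 0.2054]
ee_rot: [0.789, 0.615, 0.0, 0.0]
ft_force: [0.8, 0.2, 0.5]
finger_gap: 0.002
```

```bash
python3 - <<'E'
from h import *
s=bot.get_state(); print(s["ee_pos"],s["ft_force"]); w=cam("wrist"); c=cam("scene")
b=cv2.resize(w["pixels"],(400,300)); a=cv2.resize(c["pixels"][130:230,200:300],(300,300),interpolation=cv2.INTER_CUBIC)
cv2.imwrite("pics/st6.png",np.hstack([a,b])[:,:,::-1])
E
```

```text
[ 0.56413172 -0.03118745  0.20542347] [0.78363225 0.23356083 0.50293898]
```

View pics/st6.png

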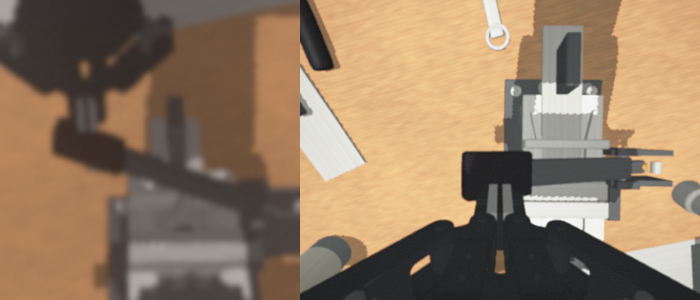

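The fingertips stand over the paddle, at (500,190) in the wrist view, and the blade is still in the slot. Pressing along the lever's arc.

Emit:
play_rows(
  motion=[
    [-1,0,-12,0],
    [0,0,-8,0],
    [0,0,-4,0],
    [0,0,-4,0],
    [0,0,0,0],
  ],
)

```text
time: 21.82
ee_pos: [0.5638, -0.0319, 0.1776]
ee_rot: [0.789, 0.614, 0.001, 0.001]
ft_force: [-0.3, -0.6, 8.4]
finger_gap: 0.002
```

Emit:
play_rows(
  motion=[
    [0.5,-1.5,-4,0],
    [0.5,-1.5,-4,0],
    [0.6,-1.5,-4,0],
    [0.6,-1.5,-4,0],
    [0.6,-1.5,-4,0],
    [0,0,0,0],
  ],
)

```text
time: 22.58
ee_pos: [0.5666, -0.0398, 0.1574]
ee_rot: [0.789, 0.614, 0.0, 0.001]
ft_force: [-0.5, -1.7, 6.8]
finger_gap: 0.001
```

Emit:
play_rows(
  motion=[
    [0.6,-1.2,-3,0],
    [0.6,-1.2,-3,0],
    [0.6,-1.1,-3,0],
    [0.6,-1,-3,0],
    [0.5,-0.8,-3,0],
    [0,0,0,0],
  ],
)

```text
time: 23.32
ee_pos: [0.5686, -0.0442, 0.1412]
ee_rot: [0.789, 0.614, -0.0, -0.001]
ft_force: [-0.4, -0.3, 0.4]
finger_gap: -0.001
```

Emit:
play_rows(
  motion=[
    [0.5,-0.7,-2.5,0],
    [0.5,-0.6,-2.5,0],
    [0.4,-0.5,-2,0],
    [0,0,0,0],
  ],
)

```text
time: 23.82
ee_pos: [0.5703, -0.0463, 0.1348]
ee_rot: [0.789, 0.614, -0.0, -0.0]
ft_force: [0.2, 0.7, -0.3]
finger_gap: -0.005
```

The force dropped to zero, so the lever has probably clicked over and away. I'll follow it down gently to confirm.

Emit:
play_rows(
  motion=[
    [0.5,-0.4,-2,0],
    [0.4,-0.4,-2,0],
    [0.4,-0.3,-2,0],
    [0,0,0,0],
  ],
)

```text
time: 24.32
ee_pos: [0.5716, -0.0474, 0.1288]
ee_rot: [0.789, 0.614, -0.0, -0.0]
ft_force: [-0.4, 0.1, 0.6]
finger_gap: -0.005
```

Emit:
play_rows(
  motion=[
    [0.3,-0.3,-1.5,0],
    [0.3,-0.3,-1.5,0],
    [0.3,-0.3,-1.5,0],
    [0,0,0,0],
  ],
)

```text
time: 24.82
ee_pos: [0.5726, -0.0482, 0.1247]
ee_rot: [0.789, 0.614, 0.0, -0.0]
ft_force: [-1.5, -0.1, 2.8]
finger_gap: -0.002
```

Emit:
play_rows(
  motion=[
    [0,0,-1.5,0],
    [0,0,-1,0],
    [0,0,0,0],
  ],
)

```text
time: 25.2
ee_pos: [0.5728, -0.0483, 0.1241]
ee_rot: [0.789, 0.615, 0.0, 0.001]
ft_force: [-9.0, 1.8, 18.5]
finger_gap: -0.002
```

Emit:
play_rows(
  motion=[
    [0,0,15,0],
    [0,0,40,0],
    [0,0,50,0],
    [-40,10,20,0],
    [-50,30,0,0],
    [-50,50,0,0],
    [-30,55,0,0],
    [0,55,0,0],
  ],
)

```text
time: 26.2
ee_pos: [0.4071, 0.1471, 0.2479]
ee_rot: [0.789, 0.614, 0.001, 0.001]
ft_force: [0.5, -1.3, 0.2]
finger_gap: -0.002
```

Emit:
play_rows(
  motion=[
    [-20,55,0,0],
    [-20,55,0,0],
    [0,40,0,0],
    [0,0,0,0],
  ],
)

```text
time: 26.7
ee_pos: [0.3679, 0.2976, 0.247]
ee_rot: [0.788, 0.616, 0.0, -0.0]
ft_force: [-0.8, -0.1, -0.2]
finger_gap: -0.003
```

```bash
python3 - <<'E'
from h import *
s=bot.get_state(); print(s["ee_pos"],s["ft_force"]); t=cam("top"); c=cam("scene")
a=cv2.resize(t["pixels"][125:225,195:295],(400,400),interpolation=cv2.INTER_CUBIC); b=cv2.resize(c["pixels"][130:230,200:300],(400,400),interpolation=cv2.INTER_CUBIC)
cv2.imwrite("pics/st7.png",np.hstack([a,b])[:,:,::-1])
P=cloud(t); M=np.array([.5765,.0371,.08]); y=np.radians(-14.3); X=np.array([np.cos(y)*np.cos(.2618),np.sin(y)*np.cos(.2618),np.sin(.2618)]); Y=np.array([-np.sin(y),np.cos(y),0]); B=np.stack([X,Y,np.cross(X,Y)])
q=(P[125:225,195:295].reshape(-1,3)-M)@B.T*1000; px=t["pixels"][125:225,195:295].reshape(-1,3).max(1)
k=(q[:,1]<-66)&(q[:,1]>-115)&(px<55)&(q[:,2]>0); print("paddle",k.sum(),np.median(q[k],0))
E
```

```text
[0.36794558 0.29761465 0.2469647 ] [-0.81193273 -0.14343202 -0.22652859]
paddle 169 [ 26.1798597  -87.81147479  36.10526166]
```

View pics/st7.png

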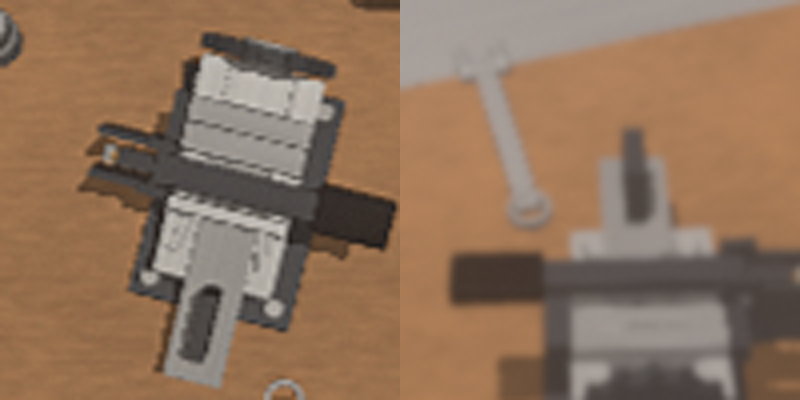

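The lever lies flat, with its paddle at (360,213) on the left. It measured y −87.8, z 36.1, against the latched figures of −88 and 36. The blade is in the slot and nothing touches it. Handing in.

```bash
python3 -c "
from bench import workorder; print(workorder.job_done())"
```

```text
the job is handed in; nothing more can be done
None
```

The camshaft is locked for timing. The setting blade is fully home in the slot, and the lever clicked over and stays down by itself. I handed the job in at about 27 s with the arm clear of everything.

- **Blade:** I pinched it by the fin and let it tilt against the ledge, then slid it in until it met the stop. The push peaked at about 27 N. After letting go, I nudged the fin's tail end with closed fingers at up to 13 N in x. It met stiff contact at once and barely moved (about 0.5 mm), so I took it as home.
- **Lever:** I pressed the paddle along its arc. It took about 8 N, then the force dropped to zero at the click. I followed it down until it touched bottom, where the force peaked at about 19–21 N.
- **Last check:** With the arm away, the paddle measured y −87.8, z 36.1 mm, against −88 and 36 latched. The pictures show the lever flat and the blade in the slot.
- **Disagreement:** Camera estimates put the nose 60–63 mm in, while the lever's position implies a stop at about 63–66 mm. That is roughly calibration error, so I relied on the felt stop and the lever reaching its full latched height.
- **Not checked:** I did not see the tooth in the window directly, and I did not measure the other things on the bench again. I knew of no contact with them.

I viewed 11 pictures, one over the budget of 10.

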